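Reverse a row of reagent bottles into the cooling rack

ROBOT

A 6-joint arm with a two-finger parallel gripper is mounted at the origin on the work surface. World frame = base frame: x ahead of the robot, y to its left, z up, the work surface at z = 0. Lengths are in m, angles in rad, forces in N, time in s.
With the tool pointing down it reaches from about 0.225 to 0.875 m from the base axis. Payload 3.4 kg.
Tool frame: the origin (TCP) lies at the very end of the fingers, on their centre line; the grasp point (between the pads) lies 19 mm behind it; z points along the fingers, x is the direction in which the jaws open and shut, and the axes are right-handed (so a half turn about z gives the same grasp; the last joint's range is limited). The gripper opens to 85 mm and grips with 20 to 120 N. Pads are 22 mm wide; open, the fingers measure 114 mm over their backs; the gripper's body (76 mm by 85 mm) begins 54 mm behind the grasp point. The pads swing forward as they close: fully open they stand 13 mm farther back than shut.
Start: joints at [-1.257, 0.276, 1.505, -0, 1.361, -0.121], TCP at [0.242, -0.522, 0.231] pointing down, gripper open.
Joint ranges: [-2.89, 2.89], [-0.75, 2.08], [0.22, 2.7], [-1.18, 4.32], [0.11, 2.71], [-2.7, 2.7]. Speed limits (rad/s): [2.57, 2.57, 3.14, 3.14, 3.14, 3.14].

INTERFACE

Orientations are given as a unit quaternion [w, x, y, z].
In Python, from rig import manip gives the robot as it stands.
- The arm moves only by the tool carry_out, never from a script. Its argument "series" is a list of rows, each a list of 2 entries, a list of its own where there are three numbers: the shift along the tool's x, y, z in mm, then the turn about the tool's z in degrees. A call has 1 to 10 rows; each row shifts and turns the pose as measured when the row begins, along the tool's axes as they then stand; what a row does not reach is not made up. A row lasts 1/12 s, in which the tool goes at most 41.7 mm and 7.16 degrees, less where a joint would pass 70% of its speed; a pose out of reach is approached as far as the arm can. A call is refused whole if a number of a shift passes 41.7 or a number of a turn 7.16, either way. A call with a gripper value outside its range is refused whole. "fingers" is the finger opening in mm, from 0 to 85.4, set as the call begins (left out, the last holds). The fingers move at their own pace and stop on an object; "squeeze" is the grip in N (left out, the last holds). Time passes only in rows, so rows that do not move let the fingers close. It gives the time, the measured TCP pose, the force and the opening at its end, in the units of the state.
- manip.get_state(): the state, without advancing time (a new reading comes with each control period).
- manip.get_image(name): name is "scene" or "side" or "wrist"; returns a dict with "frame" (420x560x3 uint8, blue, green, red), "K" (3x3 intrinsics, pixels), "rvec" (rotation vector, rad) and "tvec" (3), from world to camera coordinates, as OpenCV has them; the wrist camera has in their place "mount" (4x4, takes a point from camera to tool coordinates, whose origin is the TCP and whose axes are the tool frame's). Camera axes: x right, y down, z forward; pixel columns grow to the right and rows downward; lengths in m; the calibration is good to about 2 mm. A picture is of the moment at which its call begins: read the wrist's pose just before it. There is no depth.
- manip.sign_off(): hands the job in, once; it reports no verdict.
The state is a dict: "clock": time; "qpos": joint angles; "qd": joint speeds; "effort": joint torques, N m; "position": TCP position; "ee_rot": TCP orientation; "contact_force": force on the tool from outside, world axes, zero at the start; "moment": the same for the moment, N m; "width": finger opening in m.
Only numpy, scipy, OpenCV 4.12 (cv2) and the standard library are available. Lean on these libraries where they do the work, as an engineer would, in place of code of your own. Each camera call takes 0.05 s, during which the arm holds its last target. There are 200 camera calls.

TASK

Move the four capped amber containers from the blue storage rack into the bare aluminium cooling rack, one per bay, in reverse order: the one that stood leftmost goes into the rightmost bay, the next into the bay beside it, and so on, until the one that stood rightmost is in the leftmost bay. Set each down standing upright on the floor of its bay and let go; do not drop or tip any of them.

Things in the scene. Friction and masses are not known exactly. Their poses are not given: they have to be found in the camera images.
- bottle: the tall round bottle: 115 mm high, body 40 mm diameter up to 74 mm, then a shoulder and narrow neck; cap 30 mm diameter from 91 to 115 mm above the origin, best gripped at 104 mm; about 0.14 kg. Amber glass, white plastic cap, upright, loose; any turn about the vertical. Origin: centre of its flat underside, z up. 
- jar: the squat round jar: 80 mm high, body 42 mm diameter; wide cap 46 mm diameter from 58 to 80 mm above the origin, best gripped at 69 mm; about 0.13 kg. Amber glass, white plastic cap, upright, loose; any turn about the vertical. Origin: centre of its flat underside, z up. 
- flask: the conical flask: 100 mm high, foot 44 mm diameter narrowing to a 20 mm neck at 62 mm; cap 26 mm diameter from 78 to 100 mm above the origin, best gripped at 90 mm; about 0.10 kg. Amber glass, white plastic cap, upright, loose; any turn about the vertical. Origin: centre of its flat underside, z up. 
- vial: the square bottle: 92 mm high, body 36 mm square up to 56 mm, 22 mm round neck; round cap 28 mm diameter from 70 to 92 mm above the origin, best gripped at 83 mm; about 0.11 kg. Amber glass, white plastic cap, upright, loose; any turn about the vertical. Origin: centre of its flat underside, z up. 
- storage_rack: blue plastic rack, fixed, the nearer or the farther row: base strip 84 mm (x) by 292 mm (y), 6 mm thick, with four bays centred at x = 0, y = +105, +35, -35, -105 mm. The containers' undersides are 10 mm, the rims 26 mm above its origin. Origin: centre of underside, on the table; z up, +x roughly away from the robot, +y roughly to the robot's left (within 7 degrees).
- cooling_rack: bare aluminium rack, fixed, empty at the start, the other row: 74 mm (x) by 288 mm (y), four open bays 62 mm square inside, centred at x = 0, y = +105, +35, -35, -105 mm; bay floor 10 mm, rim 26 mm above its origin. Origin: centre of underside, on the table; axes as the blue rack's (within 7 degrees). A pen and a timer, under 21 mm high, lie between the racks.
- bay_bottle: one of four like square bays of the blue rack, 69 mm outside, 61 mm inside, fixed. The tall round bottle stands in this one at the start. Origin: centre of the bay's underside; the bay's inner floor is 4 mm and its rim 20 mm above the origin. Axes as the storage rack's.
- bay_jar: one of four like square bays of the blue rack, 69 mm outside, 61 mm inside, fixed. The squat jar stands in this one at the start. Origin: centre of the bay's underside; the bay's inner floor is 4 mm and its rim 20 mm above the origin. Axes as the storage rack's.
- bay_flask: one of four like square bays of the blue rack, 69 mm outside, 61 mm inside, fixed. The conical flask stands in this one at the start. Origin: centre of the bay's underside; the bay's inner floor is 4 mm and its rim 20 mm above the origin. Axes as the storage rack's.
- bay_vial: one of four like square bays of the blue rack, 69 mm outside, 61 mm inside, fixed. The square bottle stands in this one at the start. Origin: centre of the bay's underside; the bay's inner floor is 4 mm and its rim 20 mm above the origin. Axes as the storage rack's.

How it is judged:
At the end, for the whole second after the job is handed in: The four containers stand at rest and released in the cooling rack's bays in the reverse of their starting left-to-right order: each within 16 mm of the centre of its bay along either side of the rack, its underside within 5 mm of the bay's floor, tilted less than 0.1 rad (((y of bay_bottle in the frame of storage_rack between 0.085 and 0.125 m and y of bottle in the frame of cooling_rack between -0.121 and -0.089 m) or (y of bay_bottle in the frame of storage_rack between 0.015 and 0.055 m and y of bottle in the frame of cooling_rack between -0.051 and -0.019 m) or (y of bay_bottle in the frame of storage_rack between -0.055 and -0.015 m and y of bottle in the frame of cooling_rack between 0.019 and 0.051 m) or (y of bay_bottle in the frame of storage_rack between -0.125 and -0.085 m and y of bottle in the frame of cooling_rack between 0.089 and 0.121 m)) and x of bottle in the frame of cooling_rack between -0.016 and 0.016 m and z of bottle in the frame of cooling_rack between 0.005 and 0.015 m and angle between each of bottle, jar, flask, vial's own z axis and vertical below 0.1 rad and linear speed of each of bottle, jar, flask, vial below 0.02 m/s and contact force between each of bottle, jar, flask, vial and the fingers below 0.1 N and ((y of bay_jar in the frame of storage_rack between 0.085 and 0.125 m and y of jar in the frame of cooling_rack between -0.121 and -0.089 m) or (y of bay_jar in the frame of storage_rack between 0.015 and 0.055 m and y of jar in the frame of cooling_rack between -0.051 and -0.019 m) or (y of bay_jar in the frame of storage_rack between -0.055 and -0.015 m and y of jar in the frame of cooling_rack between 0.019 and 0.051 m) or (y of bay_jar in the frame of storage_rack between -0.125 and -0.085 m and y of jar in the frame of cooling_rack between 0.089 and 0.121 m)) and x of jar in the frame of cooling_rack between -0.016 and 0.016 m and z of jar in the frame of cooling_rack between 0.005 and 0.015 m and ((y of bay_flask in the frame of storage_rack between 0.085 and 0.125 m and y of flask in the frame of cooling_rack between -0.121 and -0.089 m) or (y of bay_flask in the frame of storage_rack between 0.015 and 0.055 m and y of flask in the frame of cooling_rack between -0.051 and -0.019 m) or (y of bay_flask in the frame of storage_rack between -0.055 and -0.015 m and y of flask in the frame of cooling_rack between 0.019 and 0.051 m) or (y of bay_flask in the frame of storage_rack between -0.125 and -0.085 m and y of flask in the frame of cooling_rack between 0.089 and 0.121 m)) and x of flask in the frame of cooling_rack between -0.016 and 0.016 m and z of flask in the frame of cooling_rack between 0.005 and 0.015 m and ((y of bay_vial in the frame of storage_rack between 0.085 and 0.125 m and y of vial in the frame of cooling_rack between -0.121 and -0.089 m) or (y of bay_vial in the frame of storage_rack between 0.015 and 0.055 m and y of vial in the frame of cooling_rack between -0.051 and -0.019 m) or (y of bay_vial in the frame of storage_rack between -0.055 and -0.015 m and y of vial in the frame of cooling_rack between 0.019 and 0.051 m) or (y of bay_vial in the frame of storage_rack between -0.125 and -0.085 m and y of vial in the frame of cooling_rack between 0.089 and 0.121 m)) and x of vial in the frame of cooling_rack between -0.016 and 0.016 m and z of vial in the frame of cooling_rack between 0.005 and 0.015 m); the robot touches nothing.
It fails at once if a container is tipped (more than about 35 degrees) (angle between any of bottle, jar, flask, vial's own z axis and vertical above 0.6 rad).
It fails at once if a container is dropped (falls free more than about 13 mm) ((contact force between bottle and anything else below 0.005 N and linear speed of bottle above 0.5 m/s) or (contact force between jar and anything else below 0.005 N and linear speed of jar above 0.5 m/s) or (contact force between flask and anything else below 0.005 N and linear speed of flask above 0.5 m/s) or (contact force between vial and anything else below 0.005 N and linear speed of vial above 0.5 m/s)).
It also fails if it takes over 118 s, if anything falls off the work surface, if the arm or the gripper's body presses on something with over 40 N, if the wrist force passes 120 N, or if a joint passes its speed limit or range.

## Working session

There is one attempt and no reset: what is moved stays moved. The work goes in short steps, Python scripts to look and compute and a tool call to move; the robot and the scene stay as the last step left them, time stands still between calls to the robot, and variables do not carry over. Pictures are saved under pics/ and viewed, about 12 in all and at most 16, crops included, and the job is handed in when it is done.

Besides the shell and the picture viewer there is one more tool, called as name(argument=value, ...) on one line, values as JSON. carry_out: Moves the arm, as the interface text tells. Its arguments: {"type":"object","properties":{"series":{"type":"array","items":{"type":"array"}},"fingers":{"type":"number"},"squeeze":{"type":"number"}},"required":["series"]}

```bash
mkdir -p pics; cat > h.py <<'E'
import cv2, numpy as np
from rig import manip
def cam(name):
    s=manip.get_state(); im=manip.get_image(name); return s,im
def save(im,fn): cv2.imwrite('pics/'+fn,im['frame'])
E
python3 - <<'E'
from h import *
s=manip.get_state(); print(s)
a=manip.get_image('scene'); b=manip.get_image('side')
for i in (a,b): print(i['K'],i['rvec'],i['tvec'])
np.savez('cal.npz',Ka=a['K'],ra=a['rvec'],ta=a['tvec'],Kb=b['K'],rb=b['rvec'],tb=b['tvec'])
save(a,'scene0.png'); save(b,'side0.png')
E
```

```text
{'clock': 0.0, 'qpos': array([-1.25699825e+00,  2.76584534e-01,  1.50618169e+00,  1.87166737e-05,
        1.36068527e+00, -1.21020571e-01]), 'qd': array([-6.64430613e-05,  3.27798079e-04, -5.89582366e-04, -4.86422866e-05,
        3.27931946e-04, -5.92574787e-04]), 'effort': array([-1.62741389e-04, -4.16772079e+01, -2.45806646e+01,  2.68786346e-05,
        1.11362411e-02, -1.69828337e-05]), 'position': array([ 0.24203642, -0.52097332,  0.23042633]), 'ee_rot': array([-5.97963579e-04,  8.42983139e-01, -5.37939182e-01, -7.11579793e-04]), 'contact_force': array([ 0.12838077,  0.15446026, -1.01607946]), 'moment': array([ 0.02632356,  0.02382379, -0.02602441]), 'width': 0.08566623135919184}
[[419.74873819   0.         278.8465118 ]
 [  0.         419.74873819 204.17870048]
 [  0.           0.           1.        ]] [ 1.7467051   1.48746493 -0.74407908] [-0.07467058 -0.29542868  1.11213738]
[[420.17301492   0.         280.56610347]
 [  0.         420.17301492 208.02303659]
 [  0.           0.           1.        ]] [ 0.04871104 -2.8075432   1.35900519] [0.53342582 0.03819406 0.65176155]
```

View pics/scene0.png

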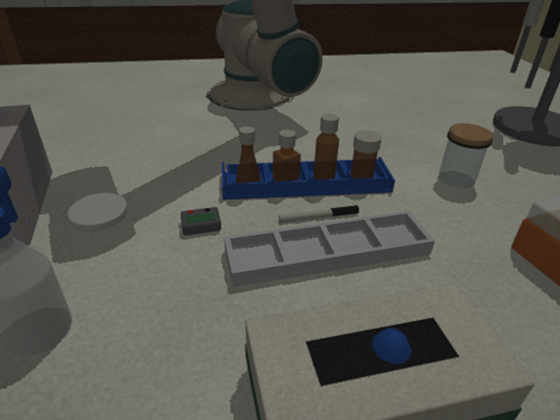

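View pics/side0.png

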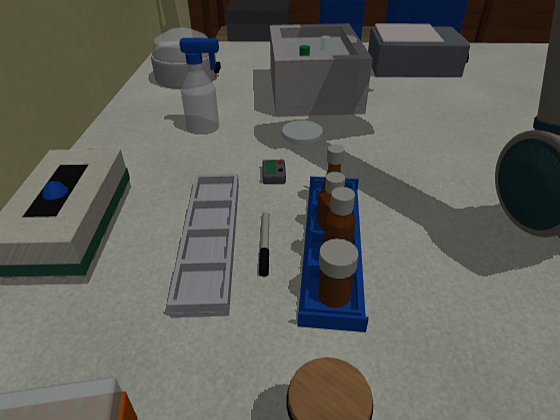

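```bash
cat >> h.py <<'E'
def bp(K,r,t,uv,z):
    R=cv2.Rodrigues(np.array(r))[0]; t=np.array(t).ravel()
    d=R.T@np.linalg.inv(K)@np.array([uv[0],uv[1],1.]); c=-R.T@t
    return c+d*(z-c[2])/d[2]
E
python3 - <<'E'
from h import *
c=np.load('cal.npz')
A=(c['Ka'],c['ra'],c['ta']);B=(c['Kb'],c['rb'],c['tb'])
print('cool scene',[bp(*A,p,.026).round(3)[:2].tolist() for p in [(225,238),(417,214),(433,238),(231,266)]])
print('cool side',[bp(*B,p,.026).round(3)[:2].tolist() for p in [(197,175),(239,175),(230,306),(169,306)]])
for n,h,a,b in [('flask',.110,(247,131),(336,150)),('vial',.102,(287,134),(336,180)),('bottle',.125,(329,119),(343,194)),('jar',.09,(367,137),(338,247))]:
    print(n,bp(*A,a,h).round(3)[:2],bp(*B,b,h).round(3)[:2])
for im in ('scene0','side0'): 
    f=cv2.imread(f'pics/{im}.png')
    f=f[110:290,200:440] if im=='scene0' else f[130:340,150:390]
    cv2.imwrite(f'pics/{im}c.png',cv2.resize(f,None,fx=2.5,fy=2.5,interpolation=cv2.INTER_CUBIC))
a=cv2.imread('pics/scene0c.png');b=cv2.imread('pics/side0c.png');print(a.shape,b.shape)
E
```

```text
cool scene [[0.619, -0.108], [0.604, 0.185], [0.661, 0.183], [0.676, -0.104]]
cool side [[0.684, -0.102], [0.611, -0.104], [0.589, 0.182], [0.663, 0.184]]
flask [ 0.459 -0.057] [ 0.451 -0.051]
vial [0.461 0.007] [0.455 0.018]
bottle [0.462 0.076] [0.452 0.082]
jar [0.465 0.145] [0.459 0.141]
(450, 600, 3) (525, 600, 3)
```

```bash
cat >> h.py <<'E'
from scipy.spatial.transform import Rotation as Ro
def pose(s=None):
    s=s or manip.get_state(); q=s['ee_rot']; R=Ro.from_quat([q[1],q[2],q[3],q[0]]).as_matrix()
    return np.array(s['position']),R
def yaw(R): return np.degrees(np.arctan2(R[1,0],R[0,0]))
def plan(target,yawt,step=35):
    """rows in tool axes (mm, deg) from present pose to world target"""
    p,R=pose(); d=(np.array(target)-p)*1000; dy=yawt-yaw(R)
    n=int(max(1,np.ceil(np.linalg.norm(d)/step),np.ceil(abs(dy)/7.1)))
    y0=np.radians(yaw(R)); out=[]
    for i in range(n):
        y=y0+np.radians(dy)*i/n; e=d/n
        out.append([[round(np.cos(y)*e[0]+np.sin(y)*e[1],1),round(np.sin(y)*e[0]-np.cos(y)*e[1],1),round(-e[2],1)],round(-dy/n,1)])
    print('at',p.round(4),'yaw',yaw(R).round(2),'tilt',np.degrees(np.arccos(-R[2,2])).round(2),n,out)
def wpix(im,p,R,uv,z):
    "wrist pixel -> world on plane z"
    M=im['mount']; d=R@M[:3,:3]@np.linalg.inv(im['K'])@np.array([uv[0],uv[1],1.]); c=R@M[:3,3]+p
    return c+d*(z-c[2])/d[2]
def wproj(im,p,R,X):
    M=im['mount']; x=M[:3,:3].T@(R.T@(np.array(X)-p)-M[:3,3]); x=im['K']@x; return x[:2]/x[2]
E
python3 - <<'E'
from h import *
c=np.load('cal.npz')
A=(c['Ka'],c['ra'],c['ta']);B=(c['Kb'],c['rb'],c['tb'])
print([bp(*B,p,0).round(2)[:2].tolist() for p in [(365,112),(275,112),(303,140),(200,130)]])
plan([.54,.04,.33],4)
E
```

```text
[[0.35, -0.42], [0.56, -0.41], [0.5, -0.28], [0.72, -0.32]]
at [ 0.242  -0.5211  0.2305] yaw -65.09 tilt 0.09 19 [[[np.float64(-20.2), np.float64(-26.7), np.float64(-5.2)], np.float64(-3.6)], [[np.float64(-18.4), np.float64(-27.9), np.float64(-5.2)], np.float64(-3.6)], [[np.float64(-16.6), np.float64(-29.0), np.float64(-5.2)], np.float64(-3.6)], [[np.float64(-14.8), np.float64(-30.0), np.float64(-5.2)], np.float64(-3.6)], [[np.float64(-12.8), np.float64(-30.9), np.float64(-5.2)], np.float64(-3.6)], [[np.float64(-10.9), np.float64(-31.6), np.float64(-5.2)], np.float64(-3.6)], [[np.float64(-8.8), np.float64(-32.2), np.float64(-5.2)], np.float64(-3.6)], [[np.float64(-6.8), np.float64(-32.7), np.float64(-5.2)], np.float64(-3.6)], [[np.float64(-4.7), np.float64(-33.1), np.float64(-5.2)], np.float64(-3.6)], [[np.float64(-2.6), np.float64(-33.3), np.float64(-5.2)], np.float64(-3.6)], [[np.float64(-0.4), np.float64(-33.4), np.float64(-5.2)], np.float64(-3.6)], [[np.float64(1.7), np.float64(-33.4), np.float64(-5.2)], np.float64(-3.6)], [[np.float64(3.8), np.float64(-33.2), np.float64(-5.2)], np.float64(-3.6)], [[np.float64(5.9), np.float64(-32.9), np.float64(-5.2)], np.float64(-3.6)], [[np.float64(8.0), np.float64(-32.5), np.float64(-5.2)], np.float64(-3.6)], [[np.float64(10.0), np.float64(-31.9), np.float64(-5.2)], np.float64(-3.6)], [[np.float64(12.0), np.float64(-31.2), np.float64(-5.2)], np.float64(-3.6)], [[np.float64(14.0), np.float64(-30.4), np.float64(-5.2)], np.float64(-3.6)], [[np.float64(15.9), np.float64(-29.4), np.float64(-5.2)], np.float64(-3.6)]]
```

carry_out(series=[[[-25,-17,-14],-7],[[-23,-20,-14],-7],[[-20,-23,-14],-7],[[-16,-26,-12],-7],[[-12,-30,-12],-7],[[-8,-32,-10],-7],[[-2,-34,-8],-7],[[6,-34,-6],-7],[[12,-33,-5],-7],[[18,-31,-5],-6]])

```text
clock: 0.93
position: [0.3377, -0.2041, 0.329]
ee_rot: [-0.006, 0.999, 0.049, -0.003]
contact_force: [1.0, -0.5, -0.4]
width: 0.0856
```

```bash
python3 - <<'E'
from h import *
plan([.54,.04,.33],4)
E
```

```text
at [ 0.3377 -0.2041  0.329 ] yaw 5.57 tilt 0.74 10 [[[np.float64(22.5), np.float64(-22.3), np.float64(-0.1)], np.float64(0.2)], [[np.float64(22.4), np.float64(-22.4), np.float64(-0.1)], np.float64(0.2)], [[np.float64(22.4), np.float64(-22.5), np.float64(-0.1)], np.float64(0.2)], [[np.float64(22.3), np.float64(-22.5), np.float64(-0.1)], np.float64(0.2)], [[np.float64(22.3), np.float64(-22.6), np.float64(-0.1)], np.float64(0.2)], [[np.float64(22.2), np.float64(-22.6), np.float64(-0.1)], np.float64(0.2)], [[np.float64(22.1), np.float64(-22.7), np.float64(-0.1)], np.float64(0.2)], [[np.float64(22.1), np.float64(-22.8), np.float64(-0.1)], np.float64(0.2)], [[np.float64(22.0), np.float64(-22.8), np.float64(-0.1)], np.float64(0.2)], [[np.float64(21.9), np.float64(-22.9), np.float64(-0.1)], np.float64(0.2)]]
```

carry_out(series=[[[23,-23,0],0.2],[[23,-23,0],0.2],[[23,-23,0],0.2],[[23,-23,0],0.2],[[23,-23,0],0.2],[[23,-23,0],0.2],[[23,-23,0],0.2],[[23,-23,0],0.2],[[20,-20,0],0],[[0,0,0],0]])

```text
clock: 1.77
position: [0.5298, 0.0371, 0.3293]
ee_rot: [-0.006, 0.999, 0.04, -0.002]
contact_force: [1.2, -0.2, 0.4]
width: 0.0852
```

```bash
python3 - <<'E'
from h import *
plan([.54,.04,.33],4)
s,im=cam('wrist'); save(im,'w1.png'); np.savez('w1.npz',K=im['K'],mount=im['mount'],p=pose(s)[0],R=pose(s)[1]); print(im['mount'])
E
```

```text
at [0.5298 0.0371 0.3293] yaw 4.54 tilt 0.76 1 [[[np.float64(10.4), np.float64(-2.1), np.float64(-0.7)], np.float64(0.5)]]
[[ 9.99999196e-01  4.30308666e-05  1.26727309e-03 -2.04685679e-04]
 [-3.97359928e-04  9.59717296e-01  2.80967175e-01 -7.02247160e-02]
 [-1.20413365e-03 -2.80967453e-01  9.59716542e-01 -1.42177781e-01]
 [ 0.00000000e+00  0.00000000e+00  0.00000000e+00  1.00000000e+00]]
```

View pics/w1.png

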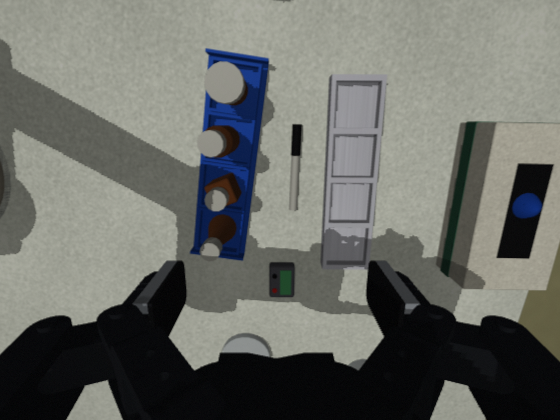

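```bash
python3 - <<'E'
import cv2
f=cv2.imread('pics/w1.png')[40:280,170:410]
cv2.imwrite('pics/w1c.png',cv2.convertScaleAbs(cv2.resize(f,None,fx=2.5,fy=2.5,interpolation=cv2.INTER_CUBIC),alpha=1.3))
E
```

```text
(no output)
```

View pics/w1c.png

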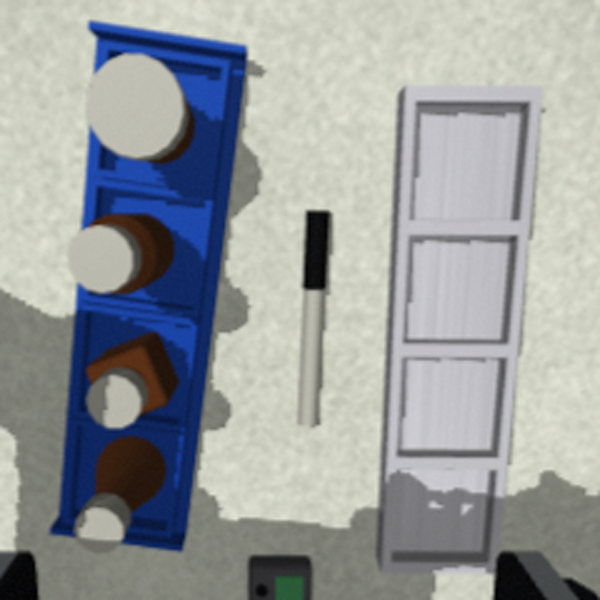

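```bash
python3 - <<'E'
from h import *
from scipy.optimize import least_squares
d=np.load('w1.npz'); im={'K':d['K'],'mount':d['mount']}; p,R=d['p'],d['R']
u=lambda a,b:(a/2.5+170-.3,b/2.5+40-.3)
px=[(404,88),(541,88),(496,571),(380,569),(415,103),(529,103),(521,220),(409,222)]
mod=np.array([(-37,144),(37,144),(37,-144),(-37,-144),(-31,136),(31,136),(31,74),(-31,74)])/1000
W=np.array([wpix(im,p,R,u(*q),.026)[:2] for q in px])
f=lambda v:((mod@np.array([[np.cos(v[2]),-np.sin(v[2])],[np.sin(v[2]),np.cos(v[2])]]).T+v[:2])-W).ravel()
r=least_squares(f,[.637,.04,.06]); print(r.x,np.degrees(r.x[2]),(r.fun*1000).round(1))
v=r.x
for n,y in zip(['jar','bottle','vial','flask'],[-.105,-.035,.035,.105]): print(n,'->',(v[0]-np.sin(v[2])*y).round(4),(v[1]+np.cos(v[2])*y).round(4))
for n,h,q in [('jar',.09,(136,106)),('bottle',.125,(103,259)),('vial',.102,(115,399)),('flask',.11,(100,523))]: print(n,wpix(im,p,R,u(*q),h)[:2].round(4))
plan([.46,.142,.2],4)
E
```

```text
[0.64024506 0.03529065 0.07416713] 4.249463698179831 [ 0.1  1.5  0.5  1.2  0.4 -2.1  0.4 -3.  -0.2  1.   0.3  0.7 -1.1 -0.4
 -0.4  1.1]
jar -> 0.648 -0.0694
bottle -> 0.6428 0.0004
vial -> 0.6377 0.0702
flask -> 0.6325 0.14
jar [0.46   0.1472]
bottle [0.4535 0.079 ]
vial [0.4562 0.0096]
flask [ 0.4518 -0.0539]
at [0.5281 0.0355 0.3292] yaw 4.51 tilt 0.73 6 [[[np.float64(-9.9), np.float64(-18.6), np.float64(21.5)], np.float64(0.1)], [[np.float64(-10.0), np.float64(-18.6), np.float64(21.5)], np.float64(0.1)], [[np.float64(-10.0), np.float64(-18.6), np.float64(21.5)], np.float64(0.1)], [[np.float64(-10.0), np.float64(-18.5), np.float64(21.5)], np.float64(0.1)], [[np.float64(-10.0), np.float64(-18.5), np.float64(21.5)], np.float64(0.1)], [[np.float64(-10.1), np.float64(-18.5), np.float64(21.5)], np.float64(0.1)]]
```

carry_out(series=[[[-10,-19,20],0],[[-10,-19,20],0],[[-10,-19,20],0],[[-10,-19,20],0],[[-10,-19,20],0],[[-10,-19,20],0],[[0,0,0],0],[[0,0,0],0]])

```text
clock: 2.48
position: [0.4516, 0.1414, 0.204]
ee_rot: [-0.001, 0.999, 0.036, -0.006]
contact_force: [0.4, -1.0, 0.1]
width: 0.0852
```

```bash
cat >> h.py <<'E'
def look(fn,pts,crop=None):
    "wrist picture with the projected expected cap tops marked"
    s,im=cam('wrist'); p,R=pose(s); f=im['frame'].copy()
    np.savez(fn+'.npz',K=im['K'],mount=im['mount'],p=p,R=R)
    for X in pts:
        q=wproj(im,p,R,X); cv2.drawMarker(f,tuple(int(round(a)) for a in q),(0,0,255),0,12,1); print(X,'->',q.round(1))
    cv2.imwrite('pics/'+fn+'.png',f)
E
python3 - <<'E'
from h import *
plan([.461,.146,.06],4,20)
look('w2',[(.46,.147,.09),(.4535,.079,.125),(.4562,.0096,.102)])
E
```

```text
at [0.4516 0.1414 0.204 ] yaw 4.18 tilt 0.68 8 [[[np.float64(1.2), np.float64(-0.5), np.float64(18.0)], np.float64(0.0)], [[np.float64(1.2), np.float64(-0.5), np.float64(18.0)], np.float64(0.0)], [[np.float64(1.2), np.float64(-0.5), np.float64(18.0)], np.float64(0.0)], [[np.float64(1.2), np.float64(-0.5), np.float64(18.0)], np.float64(0.0)], [[np.float64(1.2), np.float64(-0.5), np.float64(18.0)], np.float64(0.0)], [[np.float64(1.2), np.float64(-0.5), np.float64(18.0)], np.float64(0.0)], [[np.float64(1.2), np.float64(-0.5), np.float64(18.0)], np.float64(0.0)], [[np.float64(1.2), np.float64(-0.5), np.float64(18.0)], np.float64(0.0)]]
(0.46, 0.147, 0.09) -> [287.4 199.3]
(0.4535, 0.079, 0.125) -> [273.5 290.2]
(0.4562, 0.0096, 0.102) -> [271.6 342.3]
```

View pics/w2.png

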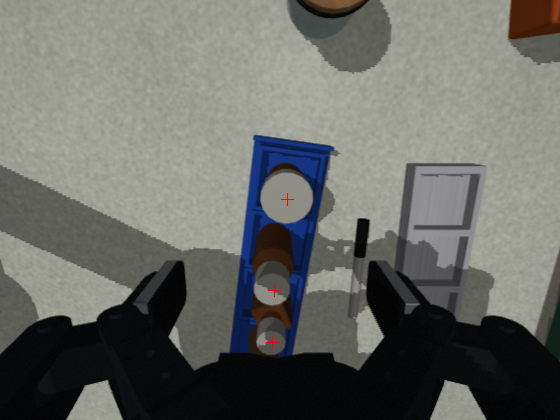

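carry_out(series=[[[3,-3,20],0],[[3,-2,20],0],[[3,-1,20],0],[[1,0,20],0],[[0,0,20],0],[[0,0,18],0],[[0,0,16],0],[[0,0,8],0],[[0,0,0],0],[[0,0,0],0]])

```text
clock: 3.37
position: [0.4779, 0.1378, 0.0682]
ee_rot: [0.0, 1.0, 0.03, 0.008]
contact_force: [0.7, 0.0, -0.2]
width: 0.0856
```

```bash
python3 - <<'E'
from h import *
plan([.461,.147,.06],4,20); print(manip.get_state()['contact_force'])
E
```

```text
at [0.4779 0.1378 0.0682] yaw 3.46 tilt 0.93 2 [[[np.float64(-8.1), np.float64(-5.1), np.float64(4.1)], np.float64(-0.3)], [[np.float64(-8.1), np.float64(-5.1), np.float64(4.1)], np.float64(-0.3)]]
[ 0.65205846  0.01223376 -0.17240631]
```

carry_out(series=[[[-8,-5,3],0.3],[[-8,-4,3],0],[[0,0,0],0],[[0,0,0],0]])

```text
clock: 3.7
position: [0.4629, 0.1462, 0.0649]
ee_rot: [-0.0, 1.0, 0.027, 0.012]
contact_force: [-0.2, 1.2, 0.3]
width: 0.0855
```

```bash
python3 - <<'E'
from h import *
plan([.461,.147,.06],4,20); print(manip.get_state()['contact_force'],manip.get_state()['qpos'])
E
```

```text
at [0.4629 0.1462 0.0649] yaw 3.04 tilt 1.32 1 [[[np.float64(-1.8), np.float64(-0.9), np.float64(4.9)], np.float64(-1.0)]]
[-0.22246091  1.23553792  0.25699838] [ 0.16436313  0.29222924  1.95432026 -0.00318483  0.87209367  0.11332238]
```

carry_out(series=[[[-2,-1,5],-1],[[0,0,0],0],[[0,0,0],0]])

```text
clock: 3.95
position: [0.4608, 0.1479, 0.0606]
ee_rot: [-0.0, 0.999, 0.037, 0.013]
contact_force: [-0.6, 0.1, -0.3]
width: 0.0853
```

carry_out(series=[[[0,0,0],0],[[0,0,0],0],[[0,0,0],0],[[0,0,0],0],[[0,0,0],0],[[0,0,0],0]], fingers=0, squeeze=40)

```text
clock: 4.45
position: [0.461, 0.1479, 0.061]
ee_rot: [-0.0, 0.999, 0.037, 0.013]
contact_force: [0.7, 0.2, 0.2]
width: 0.0452
```

```bash
python3 - <<'E'
from h import *
plan([.461,.147,.2],4,20); print(manip.get_state()['contact_force'],manip.get_state()['qpos'])
E
```

```text
at [0.461  0.1479 0.061 ] yaw 4.25 tilt 1.46 7 [[[np.float64(-0.0), np.float64(0.1), np.float64(-19.9)], np.float64(0.0)], [[np.float64(-0.0), np.float64(0.1), np.float64(-19.9)], np.float64(0.0)], [[np.float64(-0.0), np.float64(0.1), np.float64(-19.9)], np.float64(0.0)], [[np.float64(-0.0), np.float64(0.1), np.float64(-19.9)], np.float64(0.0)], [[np.float64(-0.0), np.float64(0.1), np.float64(-19.9)], np.float64(0.0)], [[np.float64(-0.0), np.float64(0.1), np.float64(-19.9)], np.float64(0.0)], [[np.float64(-0.0), np.float64(0.1), np.float64(-19.9)], np.float64(0.0)]]
[0.68744635 0.20189755 0.19763018] [ 0.16867986  0.29491686  1.9635972  -0.00344795  0.857724    0.09680278]
```

carry_out(series=[[[0,0,-12],0],[[0,0,-22],0],[[0,0,-24],0],[[4,0,-22],0],[[15,0,-8],0],[[25,0,0],0],[[28,0,0],0],[[28,10,0],0],[[28,20,0],0],[[20,28,0],0]])

```text
clock: 5.28
position: [0.6086, 0.1039, 0.1532]
ee_rot: [-0.002, 0.999, 0.04, 0.008]
contact_force: [0.9, -0.6, -0.1]
width: 0.0449
```

```bash
python3 - <<'E'
from h import *
plan([.648,-.069,.13],4,30); print(manip.get_state()['contact_force'],manip.get_state()['width'])
E
```

```text
at [0.6086 0.1039 0.1532] yaw 4.61 tilt 0.99 6 [[[np.float64(4.2), np.float64(29.3), np.float64(3.9)], np.float64(0.1)], [[np.float64(4.3), np.float64(29.2), np.float64(3.9)], np.float64(0.1)], [[np.float64(4.3), np.float64(29.2), np.float64(3.9)], np.float64(0.1)], [[np.float64(4.4), np.float64(29.2), np.float64(3.9)], np.float64(0.1)], [[np.float64(4.4), np.float64(29.2), np.float64(3.9)], np.float64(0.1)], [[np.float64(4.5), np.float64(29.2), np.float64(3.9)], np.float64(0.1)]]
[ 0.93600854 -0.59454446 -0.13717795] 0.04486929370480174
```

carry_out(series=[[[7,29,3],0],[[7,29,3],0],[[5,29,3],0],[[5,29,3],0],[[4,27,3],0],[[2,16,3],0],[[0,8,0],0],[[0,0,0],0]])

```text
clock: 5.95
position: [0.661, -0.0738, 0.1292]
ee_rot: [-0.001, 0.999, 0.038, 0.009]
contact_force: [0.1, -0.2, -1.1]
width: 0.0452
```

```bash
python3 - <<'E'
from h import *
plan([.648,-.069,.09],4,30); look('w3',[(.648,-.0694,.026),(.6428,.0004,.026)])
E
```

```text
at [ 0.661  -0.0738  0.1292] yaw 4.41 tilt 1.06 2 [[[np.float64(-6.3), np.float64(-2.9), np.float64(19.6)], np.float64(0.2)], [[np.float64(-6.3), np.float64(-2.9), np.float64(19.6)], np.float64(0.2)]]
(0.648, -0.0694, 0.026) -> [258.2 201.7]
(0.6428, 0.0004, 0.026) -> [257.  112.9]
```

View pics/w3.png

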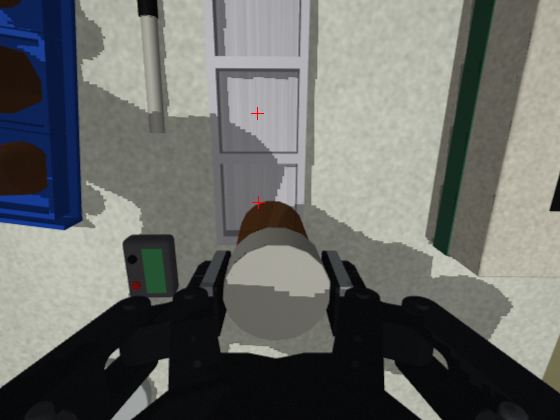

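carry_out(series=[[[-8,-3,12],-0.3],[[-8,-3,14],0],[[0,0,12],0],[[0,0,4],0],[[0,0,0],0]])

```text
clock: 6.42
position: [0.6439, -0.061, 0.0871]
ee_rot: [-0.003, 0.999, 0.043, 0.01]
contact_force: [-0.1, -0.5, 0.2]
width: 0.0448
```

```bash
python3 - <<'E'
from h import *
plan([.649,-.069,.062],4,12)
E
```

```text
at [ 0.6439 -0.061   0.0871] yaw 4.96 tilt 1.18 3 [[[np.float64(1.5), np.float64(2.8), np.float64(8.4)], np.float64(0.3)], [[np.float64(1.5), np.float64(2.8), np.float64(8.4)], np.float64(0.3)], [[np.float64(1.5), np.float64(2.8), np.float64(8.4)], np.float64(0.3)]]
```

carry_out(series=[[[3,5,2],0.5],[[1,2,5],0],[[0,0,6],0],[[0,0,6],0],[[0,0,2],0],[[0,0,0],0],[[0,0,0],0]])

```text
clock: 7.0
position: [0.6517, -0.066, 0.0667]
ee_rot: [-0.003, 0.999, 0.04, 0.012]
contact_force: [0.5, -0.5, -1.1]
width: 0.0451
```

```bash
python3 - <<'E'
from h import *
plan([.649,-.069,.061],4,12);print(manip.get_state()['contact_force'])
E
```

```text
at [ 0.6517 -0.066   0.0667] yaw 4.56 tilt 1.42 1 [[[np.float64(-2.9), np.float64(2.8), np.float64(5.7)], np.float64(0.6)]]
[ 0.54737682 -0.53945158 -1.13098907]
```

carry_out(series=[[[-3,2,2],0],[[0,0,2],0],[[0,0,1],0],[[0,0,0],0],[[0,0,0],0]])

```text
clock: 7.42
position: [0.6487, -0.0688, 0.0615]
ee_rot: [-0.002, 0.999, 0.039, 0.012]
contact_force: [0.5, 0.8, -0.3]
width: 0.0452
```

```bash
python3 - <<'E'
from h import *
plan([.649,-.069,.061],4,12);print(manip.get_state()['contact_force'])
E
```

```text
at [ 0.6487 -0.0688  0.0615] yaw 4.52 tilt 1.45 1 [[[np.float64(0.2), np.float64(0.2), np.float64(0.5)], np.float64(0.5)]]
[ 0.46390717  0.81271099 -0.2616899 ]
```

carry_out(series=[[[0,0,0.5],0],[[0,0,0],0],[[0,0,0],0],[[0,0,0],0],[[0,0,-10],0],[[0,0,-30],0],[[0,0,-38],0],[[-10,0,-38],0],[[-30,-20,-10],0],[[-38,-15,0],0]], fingers=80)

```text
clock: 8.25
position: [0.5715, -0.0432, 0.1928]
ee_rot: [-0.001, 0.999, 0.038, 0.016]
contact_force: [-0.1, 0.3, 0.4]
width: 0.0802
```

```bash
python3 - <<'E'
from h import *
plan([.4535,.081,.22],4,35)
E
```

```text
at [ 0.5715 -0.0432  0.1928] yaw 4.4 tilt 1.87 5 [[[np.float64(-21.6), np.float64(-26.6), np.float64(-5.4)], np.float64(0.1)], [[np.float64(-21.7), np.float64(-26.5), np.float64(-5.4)], np.float64(0.1)], [[np.float64(-21.7), np.float64(-26.5), np.float64(-5.4)], np.float64(0.1)], [[np.float64(-21.7), np.float64(-26.5), np.float64(-5.4)], np.float64(0.1)], [[np.float64(-21.8), np.float64(-26.4), np.float64(-5.4)], np.float64(0.1)]]
```

carry_out(series=[[[-20,-26,-5],0],[[-22,-26,-5],0],[[-22,-26,0],0],[[-22,-24,0],0],[[-14,-14,0],0],[[-4,-5,0],0],[[0,0,0],0],[[0,0,0],0]])

```text
clock: 8.92
position: [0.448, 0.0746, 0.21]
ee_rot: [-0.001, 0.999, 0.038, 0.023]
contact_force: [0.2, 0.4, -0.4]
width: 0.08
```

```bash
python3 - <<'E'
from h import *
plan([.4535,.081,.095],4,35); look('w4',[(.4535,.079,.125),(.4562,.0096,.102),(.648,-.0694,.09)]); print(pose()[1].round(4))
E
```

```text
at [0.448  0.0746 0.21  ] yaw 4.4 tilt 2.65 4 [[[np.float64(1.5), np.float64(-1.5), np.float64(28.8)], np.float64(0.1)], [[np.float64(1.5), np.float64(-1.5), np.float64(28.8)], np.float64(0.1)], [[np.float64(1.5), np.float64(-1.5), np.float64(28.8)], np.float64(0.1)], [[np.float64(1.5), np.float64(-1.5), np.float64(28.8)], np.float64(0.1)]]
(0.4535, 0.079, 0.125) -> [278.2 209.4]
(0.4562, 0.0096, 0.102) -> [273.7 275.8]
(0.648, -0.0694, 0.09) -> [448.3 345.8]
[[ 9.960e-01  7.620e-02  4.620e-02]
 [ 7.610e-02 -9.971e-01  3.800e-03]
 [ 4.630e-02 -3.000e-04 -9.989e-01]]
```

View pics/w4.png

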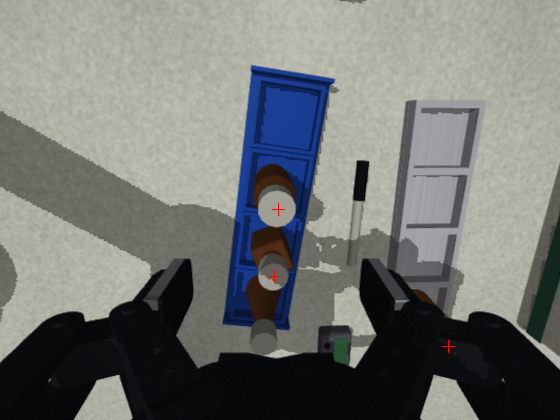

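carry_out(series=[[[0,-2,20],0],[[0,-2,25],0],[[0,-1,25],0],[[0,0,22],0],[[0,0,12],0],[[0,0,4],0],[[0,0,0],0],[[0,0,0],0]])

```text
clock: 9.63
position: [0.4686, 0.0725, 0.0998]
ee_rot: [0.001, 0.999, 0.034, 0.029]
contact_force: [0.1, -0.4, 0.3]
width: 0.0802
```

```bash
python3 - <<'E'
from h import *
plan([.4545,.080,.094],4,35)
E
```

```text
at [0.4686 0.0725 0.0998] yaw 3.87 tilt 3.35 1 [[[np.float64(-13.6), np.float64(-8.4), np.float64(5.8)], np.float64(-0.1)]]
```

carry_out(series=[[[-7,-4,2],0],[[-6,-3,2],0],[[0,0,1],0],[[0,0,0],0],[[0,0,0],0]])

```text
clock: 10.05
position: [0.4571, 0.0787, 0.0966]
ee_rot: [0.001, 0.999, 0.033, 0.032]
contact_force: [-0.5, 0.1, -0.5]
width: 0.0798
```

```bash
python3 - <<'E'
from h import *
plan([.4545,.080,.094],4,35)
E
```

```text
at [0.4571 0.0787 0.0966] yaw 3.82 tilt 3.73 1 [[[np.float64(-2.5), np.float64(-1.5), np.float64(2.6)], np.float64(-0.2)]]
```

carry_out(series=[[[-3,-2,2],0],[[0,0,0],0],[[0,0,0],0],[[0,0,0],0],[[0,0,0],0],[[0,0,0],0],[[0,0,0],0],[[0,0,0],0]], fingers=0)

```text
clock: 10.72
position: [0.4533, 0.0809, 0.0955]
ee_rot: [0.001, 0.999, 0.034, 0.033]
contact_force: [-0.2, -0.2, 1.5]
width: 0.0292
```

```bash
python3 - <<'E'
from h import *
plan([.643,.0004,.17],4,35)
E
```

```text
at [0.4533 0.0809 0.0955] yaw 3.86 tilt 3.76 7 [[[np.float64(26.3), np.float64(13.3), np.float64(-10.6)], np.float64(-0.0)], [[np.float64(26.3), np.float64(13.3), np.float64(-10.6)], np.float64(-0.0)], [[np.float64(26.3), np.float64(13.3), np.float64(-10.6)], np.float64(-0.0)], [[np.float64(26.2), np.float64(13.3), np.float64(-10.6)], np.float64(-0.0)], [[np.float64(26.2), np.float64(13.3), np.float64(-10.6)], np.float64(-0.0)], [[np.float64(26.2), np.float64(13.3), np.float64(-10.6)], np.float64(-0.0)], [[np.float64(26.2), np.float64(13.4), np.float64(-10.6)], np.float64(-0.0)]]
```

carry_out(series=[[[0,0,-10],0],[[0,0,-22],0],[[4,0,-22],0],[[20,0,-10],0],[[30,0,0],0],[[34,6,0],0],[[34,14,0],0],[[30,18,0],0],[[20,16,0],0],[[8,6,0],0]])

```text
clock: 11.55
position: [0.6353, 0.0331, 0.1683]
ee_rot: [0.001, 0.999, 0.035, 0.03]
contact_force: [-0.4, 0.6, -0.7]
width: 0.0296
```

```bash
python3 - <<'E'
from h import *
plan([.643,.0004,.135],4,35)
E
```

```text
at [0.6353 0.0331 0.1683] yaw 4.03 tilt 3.42 2 [[[np.float64(2.7), np.float64(16.6), np.float64(16.6)], np.float64(0.0)], [[np.float64(2.7), np.float64(16.6), np.float64(16.6)], np.float64(0.0)]]
```

carry_out(series=[[[3,12,12],0],[[3,10,12],0],[[0,4,8],0],[[0,0,2],0],[[0,0,0],0],[[0,0,0],0]])

```text
clock: 12.05
position: [0.6409, 0.0053, 0.1265]
ee_rot: [-0.001, 0.999, 0.034, 0.024]
contact_force: [0.4, 0.5, -1.1]
width: 0.0291
```

```bash
python3 - <<'E'
from h import *
plan([.645,.001,.0965],4,35)
E
```

```text
at [0.6409 0.0053 0.1265] yaw 3.9 tilt 2.79 1 [[[np.float64(3.8), np.float64(4.6), np.float64(30.0)], np.float64(-0.1)]]
```

carry_out(series=[[[2,3,6],0],[[0,2,8],0],[[0,0,7],0],[[0,0,4],0],[[0,0,2],0],[[0,0,0],0],[[0,0,0],0]])

```text
clock: 12.63
position: [0.6432, 0.0027, 0.0982]
ee_rot: [-0.001, 0.999, 0.035, 0.025]
contact_force: [0.1, 0.6, -1.5]
width: 0.0292
```

```bash
python3 - <<'E'
from h import *
plan([.645,.001,.0965],4,35)
E
```

```text
at [0.6432 0.0027 0.0982] yaw 4.05 tilt 2.84 1 [[[np.float64(1.7), np.float64(1.8), np.float64(1.7)], np.float64(0.0)]]
```

carry_out(series=[[[2,2,1.5],0],[[0,0,1],0],[[0,0,0],0],[[0,0,0],0]])

```text
clock: 12.97
position: [0.6465, 0.0007, 0.0964]
ee_rot: [-0.001, 0.999, 0.035, 0.026]
contact_force: [-0.2, 1.0, -1.1]
width: 0.0289
```

```bash
python3 - <<'E'
from h import *
plan([.645,.001,.0955],4,35); print(manip.get_state()['contact_force'])
E
```

```text
at [0.6465 0.0007 0.0964] yaw 4.06 tilt 2.93 1 [[[np.float64(-1.5), np.float64(-0.4), np.float64(0.9)], np.float64(0.1)]]
[-0.23937252  1.04251304 -1.05952784]
```

carry_out(series=[[[0,0,1],0],[[0,0,0],0]])

```text
clock: 13.13
position: [0.6469, 0.0006, 0.0958]
ee_rot: [-0.001, 0.999, 0.035, 0.026]
contact_force: [-0.4, 0.0, -0.7]
width: 0.0291
```

carry_out(series=[[[0,0,0],0],[[0,0,0],0],[[0,0,0],0],[[0,0,0],0],[[0,0,-8],0],[[0,0,-18],0],[[0,0,-24],0],[[0,0,-24],0],[[-8,0,-16],0],[[-12,0,0],0]], fingers=78)

```text
clock: 13.97
position: [0.6239, -0.0013, 0.1906]
ee_rot: [-0.001, 0.999, 0.036, 0.027]
contact_force: [1.3, -0.7, 0.2]
width: 0.078
```

```bash
python3 - <<'E'
from h import *
plan([.457,.012,.20],4,13)
E
```

```text
at [ 0.6239 -0.0013  0.1906] yaw 4.07 tilt 3.15 13 [[[np.float64(-12.7), np.float64(-1.9), np.float64(-0.7)], np.float64(0.0)], [[np.float64(-12.7), np.float64(-1.9), np.float64(-0.7)], np.float64(0.0)], [[np.float64(-12.7), np.float64(-1.9), np.float64(-0.7)], np.float64(0.0)], [[np.float64(-12.7), np.float64(-1.9), np.float64(-0.7)], np.float64(0.0)], [[np.float64(-12.7), np.float64(-1.9), np.float64(-0.7)], np.float64(0.0)], [[np.float64(-12.7), np.float64(-1.9), np.float64(-0.7)], np.float64(0.0)], [[np.float64(-12.7), np.float64(-1.9), np.float64(-0.7)], np.float64(0.0)], [[np.float64(-12.7), np.float64(-1.9), np.float64(-0.7)], np.float64(0.0)], [[np.float64(-12.7), np.float64(-1.9), np.float64(-0.7)], np.float64(0.0)], [[np.float64(-12.7), np.float64(-1.9), np.float64(-0.7)], np.float64(0.0)], [[np.float64(-12.7), np.float64(-1.9), np.float64(-0.7)], np.float64(0.0)], [[np.float64(-12.7), np.float64(-1.9), np.float64(-0.7)], np.float64(0.0)], [[np.float64(-12.7), np.float64(-1.9), np.float64(-0.7)], np.float64(0.0)]]
```

carry_out(series=[[[-14,-1.5,0],0],[[-14,-1.5,0],0],[[-14,-1.5,0],0],[[-14,-1.5,0],0],[[-14,-1.5,0],0],[[-14,-1.5,0],0],[[-14,-1.5,0],0],[[-14,-1.5,0],0],[[-14,-1.5,0],0],[[-12,-1.5,0],0]])

```text
clock: 14.8
position: [0.4698, 0.0043, 0.1796]
ee_rot: [-0.001, 0.999, 0.035, 0.025]
contact_force: [-0.4, -0.7, -0.3]
width: 0.0781
```

carry_out(series=[[[-10,-1.5,0],0],[[-7,0,0],0],[[0,0,0],0],[[0,0,0],0]])

```text
clock: 15.13
position: [0.4458, 0.0052, 0.1772]
ee_rot: [-0.001, 0.999, 0.035, 0.023]
contact_force: [-0.0, 0.2, -0.1]
width: 0.0779
```

```bash
python3 - <<'E'
from h import *
plan([.457,.0096,.073],4,20); look('w5',[(.4562,.0096,.102),(.4518,-.0539,.11),(.6428,.0004,.125),(.648,-.0694,.09)])
E
```

```text
at [0.4458 0.0052 0.1772] yaw 4.05 tilt 2.67 6 [[[np.float64(1.9), np.float64(-0.6), np.float64(17.4)], np.float64(0.0)], [[np.float64(1.9), np.float64(-0.6), np.float64(17.4)], np.float64(0.0)], [[np.float64(1.9), np.float64(-0.6), np.float64(17.4)], np.float64(0.0)], [[np.float64(1.9), np.float64(-0.6), np.float64(17.4)], np.float64(0.0)], [[np.float64(1.9), np.float64(-0.6), np.float64(17.4)], np.float64(0.0)], [[np.float64(1.9), np.float64(-0.6), np.float64(17.4)], np.float64(0.0)]]
(0.4562, 0.0096, 0.102) -> [285.5 213.5]
(0.4518, -0.0539, 0.11) -> [274.1 294.6]
(0.6428, 0.0004, 0.125) -> [545.1 249. ]
(0.648, -0.0694, 0.09) -> [491.2 305.7]
```

View pics/w5.png

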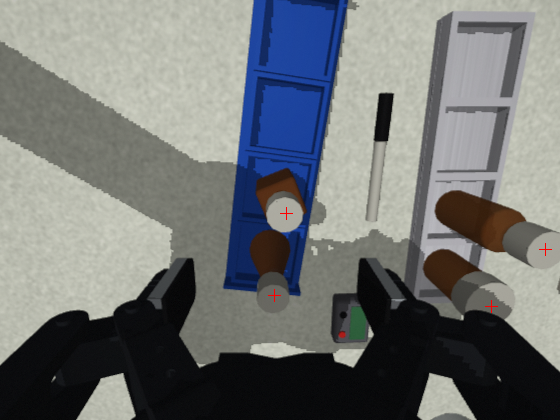

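carry_out(series=[[[0,-2,12],0],[[0,-1,15],0],[[0,-1,15],0],[[0,-1,15],0],[[0,0,15],0],[[0,0,12],0],[[0,0,6],0],[[0,0,2],0],[[0,0,0],0],[[0,0,0],0]])

```text
clock: 16.02
position: [0.4616, 0.0092, 0.0834]
ee_rot: [-0.0, 0.999, 0.035, 0.029]
contact_force: [-0.1, -0.3, 0.4]
width: 0.0777
```

```bash
python3 - <<'E'
from h import *
plan([.457,.0096,.074],4,20)
E
```

```text
at [0.4616 0.0092 0.0834] yaw 4.03 tilt 3.38 1 [[[np.float64(-4.6), np.float64(-0.7), np.float64(9.4)], np.float64(0.0)]]
```

carry_out(series=[[[-4,-1,5],0],[[-1,0,3],0],[[0,0,1],0],[[0,0,0],0],[[0,0,0],0]])

```text
clock: 16.43
position: [0.4585, 0.0097, 0.0755]
ee_rot: [0.0, 0.999, 0.035, 0.032]
contact_force: [-0.3, 0.5, 0.9]
width: 0.078
```

carry_out(series=[[[0,0,0],0],[[0,0,0],0],[[0,0,0],0],[[0,0,0],0],[[0,0,0],0],[[0,0,0],0],[[0,0,0],0]], fingers=0)

```text
clock: 17.02
position: [0.4588, 0.0096, 0.0761]
ee_rot: [0.0, 0.999, 0.035, 0.033]
contact_force: [-0.2, -0.6, 0.2]
width: 0.0271
```

```bash
python3 - <<'E'
from h import *
plan([.639,.071,.15],4,35)
E
```

```text
at [0.4588 0.0096 0.0761] yaw 4.04 tilt 3.74 6 [[[np.float64(30.7), np.float64(-8.1), np.float64(-12.3)], np.float64(0.0)], [[np.float64(30.7), np.float64(-8.1), np.float64(-12.3)], np.float64(0.0)], [[np.float64(30.7), np.float64(-8.1), np.float64(-12.3)], np.float64(0.0)], [[np.float64(30.7), np.float64(-8.1), np.float64(-12.3)], np.float64(0.0)], [[np.float64(30.7), np.float64(-8.1), np.float64(-12.3)], np.float64(0.0)], [[np.float64(30.7), np.float64(-8.1), np.float64(-12.3)], np.float64(0.0)]]
```

carry_out(series=[[[0,0,-10],0],[[0,0,-22],0],[[4,-4,-24],0],[[18,-10,-14],0],[[28,-14,0],0],[[32,-14,0],0],[[32,-12,0],0],[[28,-6,0],0],[[18,0,0],0],[[8,0,0],0]])

```text
clock: 17.85
position: [0.6179, 0.0851, 0.1567]
ee_rot: [-0.0, 0.999, 0.034, 0.029]
contact_force: [0.4, 0.5, -0.6]
width: 0.027
```

```bash
python3 - <<'E'
from h import *
plan([.640,.071,.11],4,35)
E
```

```text
at [0.6179 0.0851 0.1567] yaw 3.95 tilt 3.28 2 [[[np.float64(10.6), np.float64(7.8), np.float64(23.3)], np.float64(-0.0)], [[np.float64(10.6), np.float64(7.8), np.float64(23.3)], np.float64(-0.0)]]
```

carry_out(series=[[[8,5,10],0],[[8,5,14],0],[[3,2,12],0],[[0,0,5],0],[[0,0,0],0],[[0,0,0],0]])

```text
clock: 18.35
position: [0.6376, 0.0716, 0.1088]
ee_rot: [-0.0, 0.999, 0.034, 0.024]
contact_force: [0.1, 0.1, -0.6]
width: 0.0268
```

```bash
python3 - <<'E'
from h import *
plan([.640,.071,.0765],4,35)
E
```

```text
at [0.6376 0.0716 0.1088] yaw 3.86 tilt 2.71 1 [[[np.float64(2.4), np.float64(0.8), np.float64(32.3)], np.float64(-0.1)]]
```

carry_out(series=[[[2,1,7],0],[[0,0,9],0],[[0,0,8],0],[[0,0,4],0],[[0,0,2],0],[[0,0,0],0],[[0,0,0],0]])

```text
clock: 18.93
position: [0.6391, 0.0707, 0.0765]
ee_rot: [-0.0, 0.999, 0.034, 0.023]
contact_force: [0.1, 0.4, 0.8]
width: 0.0273
```

```bash
python3 - <<'E'
from h import *
plan([.640,.071,.0765],4,35)
E
```

```text
at [0.6391 0.0707 0.0765] yaw 3.85 tilt 2.65 1 [[[np.float64(0.9), np.float64(-0.3), np.float64(-0.0)], np.float64(-0.2)]]
```

carry_out(series=[[[0,0,0.5],0],[[0,0,0],0],[[0,0,0],0],[[0,0,0],0],[[0,0,0],0],[[0,0,-8],0],[[0,0,-18],0],[[0,0,-24],0],[[0,0,-24],0],[[0,0,-20],0]], fingers=78)

```text
clock: 19.77
position: [0.6325, 0.0706, 0.1718]
ee_rot: [-0.0, 0.999, 0.034, 0.02]
contact_force: [0.1, 0.3, 0.2]
width: 0.078
```

```bash
python3 - <<'E'
from h import *
plan([.453,-.054,.20],4,16)
E
```

```text
at [0.6325 0.0706 0.1718] yaw 3.86 tilt 2.24 14 [[[np.float64(-13.4), np.float64(8.0), np.float64(-2.0)], np.float64(-0.0)], [[np.float64(-13.4), np.float64(8.0), np.float64(-2.0)], np.float64(-0.0)], [[np.float64(-13.4), np.float64(8.0), np.float64(-2.0)], np.float64(-0.0)], [[np.float64(-13.4), np.float64(8.0), np.float64(-2.0)], np.float64(-0.0)], [[np.float64(-13.4), np.float64(8.0), np.float64(-2.0)], np.float64(-0.0)], [[np.float64(-13.4), np.float64(8.0), np.float64(-2.0)], np.float64(-0.0)], [[np.float64(-13.4), np.float64(8.0), np.float64(-2.0)], np.float64(-0.0)], [[np.float64(-13.4), np.float64(8.0), np.float64(-2.0)], np.float64(-0.0)], [[np.float64(-13.4), np.float64(8.0), np.float64(-2.0)], np.float64(-0.0)], [[np.float64(-13.4), np.float64(8.0), np.float64(-2.0)], np.float64(-0.0)], [[np.float64(-13.4), np.float64(8.0), np.float64(-2.0)], np.float64(-0.0)], [[np.float64(-13.4), np.float64(8.0), np.float64(-2.0)], np.float64(-0.0)], [[np.float64(-13.4), np.float64(8.0), np.float64(-2.0)], np.float64(-0.0)], [[np.float64(-13.4), np.float64(8.0), np.float64(-2.0)], np.float64(-0.0)]]
```

carry_out(series=[[[-14,4,-4],0],[[-15,8,-4],0],[[-15,9,-4],0],[[-15,9,-3],0],[[-15,9,-3],0],[[-15,9,-3],0],[[-15,9,-3],0],[[-15,9,-3],0],[[-15,9,-3],0],[[-13,9,0],0]])

```text
clock: 20.6
position: [0.4918, -0.025, 0.2107]
ee_rot: [0.0, 0.999, 0.036, 0.033]
contact_force: [0.4, -0.1, -0.2]
width: 0.0781
```

```bash
python3 - <<'E'
from h import *
plan([.450,-.055,.19],4,16)
E
```

```text
at [ 0.4918 -0.025   0.2107] yaw 4.12 tilt 3.81 4 [[[np.float64(-11.0), np.float64(6.7), np.float64(5.2)], np.float64(0.0)], [[np.float64(-11.0), np.float64(6.7), np.float64(5.2)], np.float64(0.0)], [[np.float64(-11.0), np.float64(6.8), np.float64(5.2)], np.float64(0.0)], [[np.float64(-10.9), np.float64(6.8), np.float64(5.2)], np.float64(0.0)]]
```

carry_out(series=[[[-11,6,6],0],[[-10,6,8],0],[[-8,5,12],0],[[-5,3,12],0],[[0,0,8],0],[[0,0,4],0],[[0,0,0],0],[[0,0,0],0]])

```text
clock: 21.27
position: [0.4607, -0.0502, 0.1638]
ee_rot: [0.003, 0.999, 0.034, 0.039]
contact_force: [0.4, -0.4, 0.3]
width: 0.0782
```

```bash
python3 - <<'E'
from h import *
plan([.453,-.054,.081],4,20); look('w6',[(.4518,-.0539,.11),(.648,-.0694,.09)])
E
```

```text
at [ 0.4607 -0.0502  0.1638] yaw 3.97 tilt 4.44 5 [[[np.float64(-1.6), np.float64(0.6), np.float64(16.6)], np.float64(-0.0)], [[np.float64(-1.6), np.float64(0.6), np.float64(16.6)], np.float64(-0.0)], [[np.float64(-1.6), np.float64(0.6), np.float64(16.6)], np.float64(-0.0)], [[np.float64(-1.6), np.float64(0.6), np.float64(16.6)], np.float64(-0.0)], [[np.float64(-1.6), np.float64(0.6), np.float64(16.6)], np.float64(-0.0)]]
(0.4518, -0.0539, 0.11) -> [256.3 232. ]
(0.648, -0.0694, 0.09) -> [495.9 250.1]
```

View pics/w6.png

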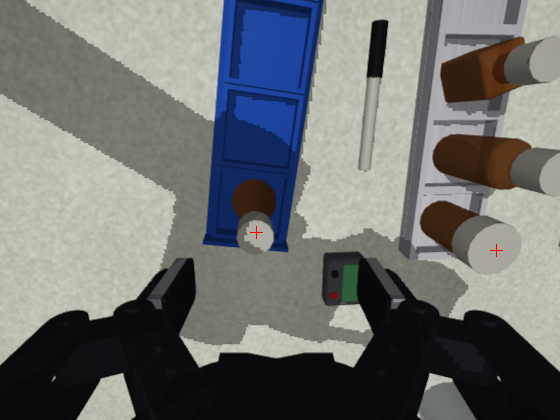

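carry_out(series=[[[-4,1,10],0],[[-4,1,14],0],[[-4,1,14],0],[[-3,0,14],0],[[-2,0,12],0],[[0,0,7],0],[[0,0,2],0],[[0,0,0],0],[[0,0,0],0]])

```text
clock: 22.07
position: [0.4591, -0.0547, 0.0931]
ee_rot: [0.005, 0.998, 0.037, 0.046]
contact_force: [0.6, -0.2, -0.3]
width: 0.078
```

```bash
python3 - <<'E'
from h import *
plan([.4535,-.054,.081],4,20)
E
```

```text
at [ 0.4591 -0.0547  0.0931] yaw 4.24 tilt 5.33 1 [[[np.float64(-5.6), np.float64(-1.1), np.float64(12.1)], np.float64(0.2)]]
```

carry_out(series=[[[-5,-1,5],0],[[-1,0,4],0],[[0,0,2],0],[[0,0,0],0],[[0,0,0],0]])

```text
clock: 22.48
position: [0.4556, -0.0545, 0.0826]
ee_rot: [0.005, 0.998, 0.037, 0.049]
contact_force: [-0.9, 0.1, 0.0]
width: 0.0781
```

```bash
python3 - <<'E'
from h import *
plan([.4535,-.054,.081],4,20)
E
```

```text
at [ 0.4556 -0.0545  0.0826] yaw 4.27 tilt 5.6 1 [[[np.float64(-2.0), np.float64(-0.6), np.float64(1.6)], np.float64(0.3)]]
```

carry_out(series=[[[-2,0,1.5],0],[[0,0,0],0],[[0,0,0],0],[[0,0,0],0],[[0,0,0],0],[[0,0,0],0],[[0,0,0],0],[[0,0,0],0]], fingers=0, squeeze=25)

```text
clock: 23.15
position: [0.4537, -0.0548, 0.0812]
ee_rot: [0.005, 0.998, 0.037, 0.049]
contact_force: [-0.4, -0.3, 0.2]
width: 0.026
```

```bash
python3 - <<'E'
from h import *
plan([.635,.14,.21],4,30)
E
```

```text
at [ 0.4537 -0.0548  0.0812] yaw 4.27 tilt 5.63 10 [[[np.float64(19.5), np.float64(-18.1), np.float64(-12.9)], np.float64(0.0)], [[np.float64(19.5), np.float64(-18.1), np.float64(-12.9)], np.float64(0.0)], [[np.float64(19.5), np.float64(-18.1), np.float64(-12.9)], np.float64(0.0)], [[np.float64(19.5), np.float64(-18.1), np.float64(-12.9)], np.float64(0.0)], [[np.float64(19.5), np.float64(-18.1), np.float64(-12.9)], np.float64(0.0)], [[np.float64(19.5), np.float64(-18.1), np.float64(-12.9)], np.float64(0.0)], [[np.float64(19.5), np.float64(-18.1), np.float64(-12.9)], np.float64(0.0)], [[np.float64(19.5), np.float64(-18.1), np.float64(-12.9)], np.float64(0.0)], [[np.float64(19.5), np.float64(-18.1), np.float64(-12.9)], np.float64(0.0)], [[np.float64(19.5), np.float64(-18.2), np.float64(-12.9)], np.float64(0.0)]]
```

carry_out(series=[[[0,0,-8],0],[[0,0,-18],0],[[0,-6,-22],0],[[0,-18,-10],0],[[0,-28,0],0],[[0,-32,0],0],[[0,-32,0],0],[[2,-30,0],0],[[14,-18,0],0],[[22,-8,0],0]])

```text
clock: 23.98
position: [0.4704, 0.124, 0.1478]
ee_rot: [0.006, 0.998, 0.033, 0.049]
contact_force: [0.6, -0.0, -0.7]
width: 0.026
```

```bash
python3 - <<'E'
from h import *
plan([.635,.14,.13],4,30)
E
```

```text
at [0.4704 0.124  0.1478] yaw 3.82 tilt 5.69 6 [[[np.float64(27.5), np.float64(-0.8), np.float64(3.0)], np.float64(-0.0)], [[np.float64(27.5), np.float64(-0.8), np.float64(3.0)], np.float64(-0.0)], [[np.float64(27.5), np.float64(-0.8), np.float64(3.0)], np.float64(-0.0)], [[np.float64(27.5), np.float64(-0.8), np.float64(3.0)], np.float64(-0.0)], [[np.float64(27.5), np.float64(-0.8), np.float64(3.0)], np.float64(-0.0)], [[np.float64(27.5), np.float64(-0.8), np.float64(3.0)], np.float64(-0.0)]]
```

carry_out(series=[[[28,0,3],0],[[30,0,3],0],[[30,0,3],0],[[30,0,3],0],[[22,0,3],0],[[12,0,3],0],[[4,0,0],0],[[0,0,0],0],[[0,0,0],0]])

```text
clock: 24.73
position: [0.6358, 0.141, 0.1491]
ee_rot: [0.005, 0.998, 0.037, 0.052]
contact_force: [-0.4, 0.4, -1.0]
width: 0.0258
```

```bash
python3 - <<'E'
from h import *
plan([.636,.14,.11],4,30); look('w7',[(.6325,.14,.026),(.6377,.0702,.102)])
E
```

```text
at [0.6358 0.141  0.1491] yaw 4.23 tilt 5.94 2 [[[np.float64(0.1), np.float64(0.5), np.float64(19.6)], np.float64(0.1)], [[np.float64(0.1), np.float64(0.5), np.float64(19.6)], np.float64(0.1)]]
(0.6325, 0.14, 0.026) -> [257.8 201.2]
(0.6377, 0.0702, 0.102) -> [264.5 322.6]
```

View pics/w7.png

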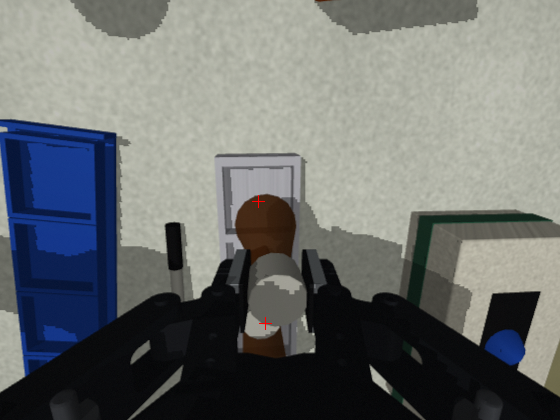

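carry_out(series=[[[-3,1,10],0],[[-3,0,13],0],[[-3,0,12],0],[[-1,0,6],0],[[0,0,2],0],[[0,0,0],0],[[0,0,0],0]])

```text
clock: 25.37
position: [0.6224, 0.1382, 0.1037]
ee_rot: [0.005, 0.998, 0.037, 0.05]
contact_force: [0.3, -0.0, 0.7]
width: 0.0257
```

```bash
python3 - <<'E'
from h import *
plan([.6355,.14,.083],4,30)
E
```

```text
at [0.6224 0.1382 0.1037] yaw 4.27 tilt 5.73 1 [[[np.float64(13.2), np.float64(-0.8), np.float64(20.7)], np.float64(0.3)]]
```

carry_out(series=[[[6,-1,1],0],[[5,0,2],0],[[1,0,5],0],[[0,0,5],0],[[0,0,3],0],[[0,0,0],0],[[0,0,0],0]])

```text
clock: 25.95
position: [0.6397, 0.1406, 0.0896]
ee_rot: [0.005, 0.998, 0.037, 0.052]
contact_force: [0.2, 0.5, -1.4]
width: 0.0261
```

```bash
python3 - <<'E'
from h import *
plan([.6355,.14,.082],4,30)
E
```

```text
at [0.6397 0.1406 0.0896] yaw 4.27 tilt 6.03 1 [[[np.float64(-4.2), np.float64(0.3), np.float64(7.6)], np.float64(0.3)]]
```

carry_out(series=[[[-3,0,3],0],[[-1,0,3],0],[[0,0,1],0],[[0,0,0],0],[[0,0,0],0]])

```text
clock: 26.37
position: [0.6358, 0.1401, 0.0814]
ee_rot: [0.005, 0.998, 0.037, 0.052]
contact_force: [0.2, 0.3, -0.7]
width: 0.0255
```

```bash
python3 - <<'E'
from h import *
plan([.6355,.14,.082],4,30); print(manip.get_state()['contact_force'],manip.get_state()['moment'])
E
```

```text
at [0.6358 0.1401 0.0814] yaw 4.27 tilt 6.02 1 [[[np.float64(-0.3), np.float64(0.1), np.float64(-0.6)], np.float64(0.3)]]
[ 0.18382262  0.349806   -0.74607558] [-0.02461828  0.02036229 -0.02667054]
```

carry_out(series=[[[0,0,0],0],[[0,0,0],0],[[0,0,0],0],[[0,0,0],0],[[0,0,0],0],[[1,0,-8],0],[[2,0,-18],0],[[2,0,-24],0],[[2,0,-26],0],[[0,-20,-24],0]], fingers=78)

```text
clock: 27.2
position: [0.6278, 0.1579, 0.1808]
ee_rot: [0.006, 0.998, 0.036, 0.046]
contact_force: [1.2, -0.2, 1.1]
width: 0.0778
```

carry_out(series=[[[-25,0,-20],0],[[-35,0,-20],0],[[-35,5,-20],0],[[-25,10,-20],0],[[-10,10,0],0],[[0,0,0],0]])

```text
clock: 27.7
position: [0.4915, 0.1277, 0.2614]
ee_rot: [0.004, 0.998, 0.037, 0.056]
contact_force: [-1.2, 0.8, -0.3]
width: 0.0777
```

```bash
python3 - <<'E'
from h import *
s=manip.get_state(); print(s['position'],s['clock'])
look('w8',[(.6325,.14,.11),(.6377,.0702,.102),(.6428,.0004,.125),(.648,-.0694,.09)])
a=manip.get_image('scene'); b=manip.get_image('side')
r=lambda f,y,x:cv2.resize(f['frame'][y:y+200,x:x+260],(390,300))
cv2.imwrite('pics/fin.png',np.hstack([r(a,110,190),r(b,120,110)]))
E
```

```text
[0.49151707 0.12773579 0.26136215] 27.7
(0.6325, 0.14, 0.11) -> [396.4 187.7]
(0.6377, 0.0702, 0.102) -> [385.7 247.3]
(0.6428, 0.0004, 0.125) -> [388.3 313.6]
(0.648, -0.0694, 0.09) -> [369.9 343.6]
```

View pics/fin.png

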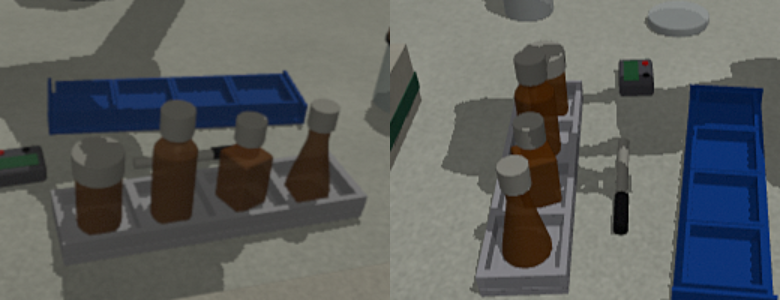

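View pics/w8.png

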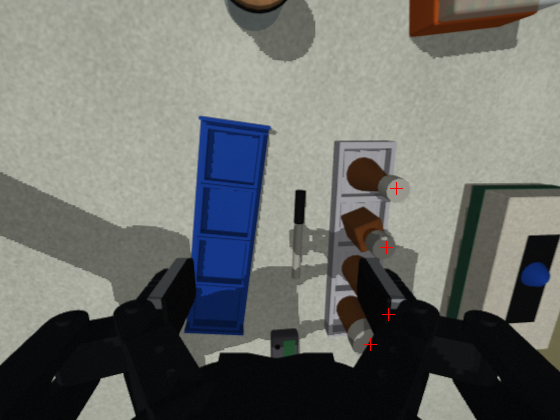

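```bash
python3 - <<'E'
from h import *
c=np.load('cal.npz')
A=(c['Ka'],c['ra'],c['ta']);B=(c['Kb'],c['rb'],c['tb'])
v=np.array([.64025,.0353]);th=.0742; Rm=np.array([[np.cos(th),np.sin(th)],[-np.sin(th),np.cos(th)]])
for n,h,a,b in [('jar',.09,(97,147),None),('bottle',.125,(178,107),(532,57)),('vial',.102,(252,119),(528,122)),('flask',.11,(323,106),(513,166))]:
    L=[bp(*A,(a[0]/1.5+190,a[1]/1.5+110),h)[:2]]
    if b: L.append(bp(*B,((b[0]-390)/1.5+110,b[1]/1.5+120),h)[:2])
    print(n,[(Rm@(x-v)*1000).round(0).tolist() for x in L])
print(manip.get_state()['position'])
f=manip.get_image('scene')['frame'][150:280,200:440]; cv2.imwrite('pics/fin2.png',cv2.convertScaleAbs(cv2.resize(f,None,fx=3,fy=3,interpolation=cv2.INTER_CUBIC),alpha=1.5))
E
```

```text
jar [[-7.0, -103.0]]
bottle [[-0.0, -35.0], [-2.0, -34.0]]
vial [[-2.0, 35.0], [-4.0, 37.0]]
flask [[3.0, 100.0], [-0.0, 104.0]]
[0.49485604 0.12914046 0.26042153]
```

View pics/fin2.png

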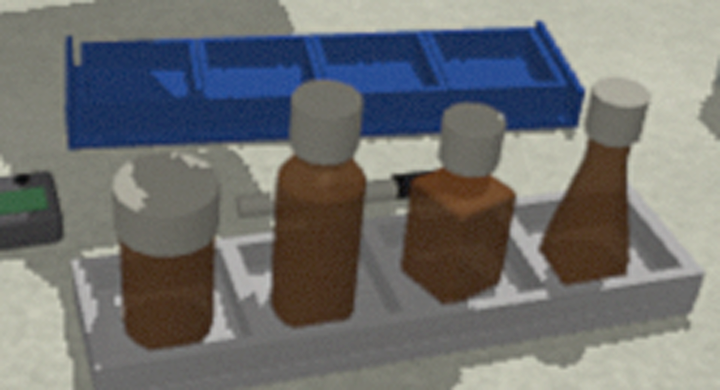

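```bash
python3 - <<'E'
from h import *
c=np.load('cal.npz'); a=manip.get_image('scene'); b=manip.get_image('side')
v=np.array([.64025,.0353]);th=.0742; R=np.array([[np.cos(th),-np.sin(th)],[np.sin(th),np.cos(th)]])
out=[]
prof={'flask':((1.5,103),[(0,22),(5,22),(62,10),(78,10),(78,13),(100,13)]),'vial':((-3,36),[(0,18),(56,18),(56,11),(70,11),(70,14),(92,14)]),'bottle':((-1,-34.5),[(0,20),(74,20),(91,15),(115,15)]),'jar':((-7,-103),[(0,21),(58,21),(58,23),(80,23)])}
for im,k,(y,x,h,w) in [(a,'a',(150,200,130,240)),(b,'b',(130,150,160,120))]:
    f=cv2.resize(im['frame'],None,fx=3,fy=3,interpolation=cv2.INTER_CUBIC); f=cv2.convertScaleAbs(f,alpha=1.5)
    for n,(xy,pr) in prof.items():
        if n!='flask' and k=='b': continue
        w0=v+R@(np.array(xy)/1000)
        for z,r in pr:
            t=np.linspace(0,2*np.pi,40); P=np.c_[w0[0]+r/1000*np.cos(t),w0[1]+r/1000*np.sin(t),0*t+.01+z/1000]
            q=cv2.projectPoints(P,c['r'+k],c['t'+k],c['K'+k],None)[0].reshape(-1,2)
            cv2.polylines(f,[(q*3+1).round().astype(np.int32)],True,(0,255,255),1)
    out.append(f[y*3:(y+h)*3,x*3:(x+w)*3])
cv2.imwrite('pics/ova.png',out[0][:,200:]); cv2.imwrite('pics/ovb.png',out[1])
m=cv2.copyMakeBorder(out[0][:,330:],0,90,0,0,0); cv2.imwrite('pics/ov.png',np.hstack([m,out[1]])); print(m.shape,out[1].shape)
E
```

```text
(480, 390, 3) (480, 360, 3)
```

View pics/ov.png

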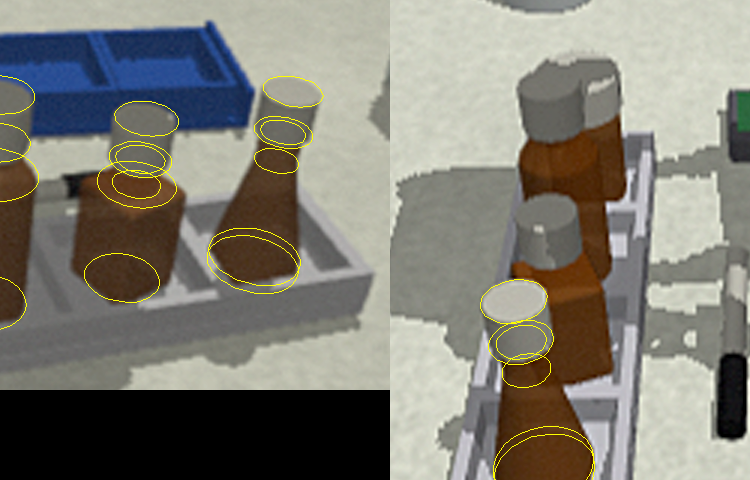

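```bash
python3 -c "
from rig import manip
s=manip.get_state(); print(s['clock'],s['qd'].round(3),s['contact_force']); print(manip.sign_off())"
```

```text
28.0 [ 0.001  0.007  0.004 -0.002  0.003 -0.001] [ 0.26419511  0.00864819 -0.96448533]
the job is handed in; nothing more can be done
None
```

I moved all four containers into the cooling rack in reverse order, released them and handed the job in at 28 s of the 118 s allowed. The sign-off gives no verdict, so success rests on my own checks.

| Container | Starting place (robot's left to right) | Cooling-rack bay (y, mm) | Measured offset from bay centre |
|---|---|---|---|
| jar | 1st (leftmost) | −105 | about 7 mm in x, 2 mm in y (scene camera only) |
| bottle | 2nd | −35 | within 2 mm |
| vial | 3rd | +35 | within 4 mm |
| flask | 4th (rightmost) | +105 | within 5 mm |

- **Uprightness:** overlays of upright models on the last scene and side pictures matched. The flask was checked in both views and the vial in the scene view only. I judged the bottle and jar by eye.
- **End state:** before signing off, the arm was at rest, clear of the containers at 0.26 m height. The force reading was within its usual noise of about 1 N.
- **Arm tilt:** the tool drifted to about 6 degrees of tilt over the run, and the moves offered no way to correct it. The flask was gripped and released at that tilt but settled upright.
- **Disagreements:** the cameras differed by up to about 5 mm in places. I used the wrist camera's rack position throughout, and the jar's final position could not be checked from the side because the bottle hides it.

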